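Pack the matching tea carton and close the end stop

ROBOT

A 6-joint arm with a two-finger parallel gripper is mounted at the origin on the work surface. World frame = base frame: x ahead of the robot, y to its left, z up, the work surface at z = 0. Lengths are in m, angles in rad, forces in N, time in s.
With the tool pointing down it reaches from about 0.3 to 0.875 m from the base axis. Payload 6.4 kg.
Tool frame: the origin (TCP) lies at the very end of the fingers, on their centre line; the grasp point (between the pads) lies 19 mm behind it; z points along the fingers, y is the line along which they close (so a half turn about z gives the same grasp; the last joint's range is limited). The gripper opens to 85 mm and grips with 20 to 120 N. Pads are 22 mm wide; open, the fingers measure 114 mm over their backs; the gripper's body (76 mm by 85 mm) begins 54 mm behind the grasp point. The pads swing forward as they close: fully open they stand 13 mm farther back than shut.
Start: joints at [1.136, 0.181, 1.607, -0, 1.354, -0.206], TCP at [0.13, 0.56, 0.231] pointing down, gripper open.
Joint ranges: [-2.99, 2.99], [-0.89, 2.07], [0.3, 2.58], [-1.14, 4.28], [0, 2.63], [-3.12, 3.12]. Speed limits (rad/s): [2.57, 2.57, 3.01, 3.14, 3.14, 3.14].

INTERFACE

Orientations are given as a unit quaternion [w, x, y, z].
In Python, from bench import ctrl, camera, calibration, order, outline_of gives the robot as it stands.
- The arm moves only by the tool move_arm, never from a script. Its argument "series" is a list that holds one entry, the list of rows, each a list of 5 numbers: the opening, from 0 (shut) to 1 (fully open), then the shift along the tool's x, y, z in mm, then the turn about the tool's z in rad. A call has exactly 10 rows; each row is the pose to reach, as a shift and turn from the pose commanded when the call began, along the tool's axes at that moment; what a row does not reach only later rows make up. A row lasts 1/12 s, in which the tool goes at most 41.7 mm and 7.16 degrees, less where a joint would pass 70% of its speed; a pose out of reach is approached as far as the arm can. A call with a gripper value outside its range is refused whole. The fingers move at their own pace and stop on an object; the grip force is fixed at half the most. Time passes only in rows, so rows that repeat a pose let the fingers close, or fill a call up. It gives the time, the measured TCP pose, the force, the opening and the grip force at its end, in the units of the state.
- ctrl.get_obs(): the state, without advancing time (a new reading comes with each control period).
- camera(name): name is "scene" or "top" or "wrist"; returns (picture, depth): 420x560x3 uint8, blue, green, red; 420x560 float32, m along the optical axis (not along the pixel's ray), 0 where there is no reading.
- calibration(name): a dict with "intrinsics" (3x3 intrinsics, pixels), "k1" (the pictures are not rectified: a ray, as slopes to the right and down, at radius r is drawn at 1 + k1 r^2 times it, then the intrinsics apply), "rvec" (rotation vector, rad) and "tvec" (3), from world to camera coordinates, as OpenCV has them. Camera axes: x right, y down, z forward; pixel columns grow to the right and rows downward; lengths in m; the calibration is good to about 2 mm. A picture is of the moment at which its call begins: read the wrist's pose just before it. calibration takes no time and is no camera call; for the wrist camera it gives the pose at the moment of the call.
- order.hand_in(): hands the job in; it is judged then, once.
Trained networks look in the newest picture that a camera, given by its name, has taken for a name from the list of things; names that differ only in an ending like _2 or _b are one class to them, and where a whole thing is asked for, a point or a joint stands for the part that bears it (a point fixed in the world has none). Each returns a list of dicts, best first, with "conf" (0 to 1); they miss things now and then, are a little off and sometimes report something else, mostly with a low value. They report only what shows in the picture. A call takes as long as a camera call. They do not tell look-alikes from the thing itself.
- outline_of(target, camera): "region" (420x560 bool, what is visible of it) and "bbox" ([centre column, centre row, width, height] in pixels, round what is visible of it).
The state is a dict: "time_s": time; "q": joint angles; "dq": joint speeds; "joint_efforts": joint torques, N m; "eef_pos": TCP position; "eef_rot": TCP orientation; "wrist_force": force on the tool from outside, world axes, zero at the start; "torque": the same for the moment, N m; "opening": opening from 0.0 (shut) to 1.0 (fully open); "grasp_force": force on a finger pad.
Only numpy, scipy, OpenCV 4.12 (cv2) and the standard library are available. Lean on these libraries where they do the work, as an engineer would, in place of code of your own. Each camera call takes 0.05 s, during which the arm holds its last target. There are 200 camera calls.

TASK

The tea organiser on the pantry counter has room for one more carton. Take the loose carton that is the same size as the one already standing in the organiser, stand it upright beside that one, in line and square with it, and slide the end stop in until both cartons are held snug between the stop and the end wall.

Things in the scene. Friction and masses are not known exactly. Their poses are not given: they have to be found in the camera images.
- organiser: Fixed white organiser, open along its long sides: base plate 110 (x) x 260 (y) x 8 mm, with an upright end wall 8 mm thick, 120 mm high, at the +y end. Origin: centre of the base's underside, on the counter; y along it towards the end wall, z up. Inner face of the end wall at y = +122 mm; cartons stand on the base at z = 8 mm, centred on x = 0.
- carton: The loose carton to pack: brown cardboard with a paper band, 60 (x) x 45 (y) x 130 mm tall, 0.08 to 0.17 kg, standing on the counter. Origin: centre of its underside. Near it stand a carton of the same footprint but only 75 mm tall, a jar 105 mm tall and a mug. In the organiser its x goes along the organiser's x, either way round (45 mm side along the row).
- packed: The carton already in the organiser, same size, looks and axes as the loose one, upright, 1 to 12 mm from the end wall; it slides when pushed. Origin: centre of its underside.
- stop (a joint): Sliding end stop, m; grows towards the end wall (0 to 0.150, starts below 0.036, snug on two cartons at 0.100). Upright plate 90 x 10 (y) mm, inner face at organiser y = joint - 0.068; on its outer side a grip fin 14 mm thick (x), 40 mm long (y), at x = 0, middle at y = joint - 0.098: pinch it from above or push its end. Tops 123 mm above the counter. Friction 1.5 N; stays where left.
There are look-alikes about, which are no part of the job. What is shaped like the carton but blue or pink is not meant. Leave any purple or yellow look-alike of the packed alone.

How it is judged:
At the end, for the whole second after the job is handed in: Both tall cartons stand on the organiser's base, within 10 degrees of upright and square, within 20 mm of its centre line and 15 mm of their snug places along the row (the added one next to the stop), at rest; the stop is in beyond 0.090 (under 10 mm of slack) (x of carton in the frame of organiser between -0.02 and 0.02 m and y of carton in the frame of organiser between 0.0395 and 0.0695 m and z of carton in the frame of organiser between 0 and 0.016 m and angle between each of carton, packed's own z axis and vertical below 0.175 rad and angle between the x axis of each of carton, packed and the x axis of organiser, either way round below 0.175 rad and linear speed of each of carton, packed below 0.02 m/s and x of packed in the frame of organiser between -0.02 and 0.02 m and y of packed in the frame of organiser between 0.0845 and 0.1145 m and z of packed in the frame of organiser between 0 and 0.016 m and value of joint stop above 0.09 m); the robot touches nothing.
It also fails if it takes over 50 s, if anything falls off the work surface, if the arm or the gripper's body presses on something with over 40 N, if the wrist force passes 120 N, or if a joint passes its speed limit or range.

## Working session

There is one attempt and no reset: what is moved stays moved. The work goes in short steps, Python scripts to look and compute and a tool call to move; the robot and the scene stay as the last step left them, time stands still between calls to the robot, and variables do not carry over. Pictures are saved under pics/ and viewed, at most 10 in all, crops included, and the job is handed in when it is done.

Besides the shell and the picture viewer there is one more tool, called after "Request:" as name([rows], argument=value, ...), one row to a line, values as JSON. move_arm: Moves the arm, as the interface text tells. Its arguments: {"type":"object","properties":{"series":{"type":"array","items":{"type":"array","items":{"type":"array","items":{"type":"number"}}}}},"required":["series"]}

```bash
ls; mkdir -p pics; cat > h.py <<'E'
import numpy as np, cv2
from bench import ctrl, camera, calibration, order, outline_of
def cloud(name, depth, cal=None):
    c=cal or calibration(name); K=np.array(c["intrinsics"]); k1=c["k1"]
    R=cv2.Rodrigues(np.array(c["rvec"],float))[0]; t=np.array(c["tvec"],float).ravel()
    h,w=depth.shape; u,v=np.meshgrid(np.arange(w),np.arange(h))
    p=cv2.undistortPoints(np.stack([u,v],-1).reshape(-1,1,2).astype(float),K,np.array([k1,0,0,0.])).reshape(h,w,2)
    P=np.dstack([p*depth[...,None],depth])
    W=(P-t)@R
    W[depth<=0]=np.nan
    return W
E
python3 - <<'E'
from h import *
a,da=camera("scene"); b,db=camera("top")
np.savez("v0.npz",a=a,da=da,b=b,db=db)
cv2.imwrite("pics/s0.png",a);cv2.imwrite("pics/t0.png",b)
W={"scene":cloud("scene",da),"top":cloud("top",db)}
for n in W:
  for t in ["organiser","carton","packed","stop"]:
    for o in outline_of(t,n)[:5]:
        r=o["region"]; w=W[n][r]; w=w[~np.isnan(w[:,0])]
        top=w[w[:,2]>np.percentile(w[:,2],95)-.01]
        print(n,t,round(o["conf"],2),np.round(o["bbox"]),"topc",np.round(np.median(top,0),3),"zmax",np.round(np.percentile(w[:,2],95),3), cv2.minAreaRect((top[:,:2]*1000).astype(np.float32)))
E
```

```text
pics
scene organiser 0.75 [336. 226. 129. 100.] topc [0.547 0.077 0.12 ] zmax 0.12 ((532.2402954101562, 148.11624145507812), (108.20677947998047, 247.27281188964844), 10.451936721801758)
scene carton 0.93 [176. 165.  40.  57.] topc [ 0.671 -0.269  0.128] zmax 0.129 ((696.9862060546875, -253.04315185546875), (145.2314453125, 61.308189392089844), 34.33099365234375)
scene carton 0.92 [152. 193.  35.  59.] topc [ 0.777 -0.183  0.128] zmax 0.129 ((775.434326171875, -188.5266571044922), (64.38906860351562, 48.958526611328125), 36.30647277832031)
scene carton 0.77 [212. 179.  29.  58.] topc [ 0.629 -0.155  0.128] zmax 0.129 ((627.0820922851562, -161.54087829589844), (45.95395278930664, 58.23914337158203), 73.94694519042969)
scene packed 0.88 [404. 275.  38.  76.] topc [0.58  0.363 0.13 ] zmax 0.131 ((574.09326171875, 360.1519775390625), (63.15543746948242, 43.884647369384766), 39.53127670288086)
scene packed 0.8 [396. 198.  34.  60.] topc [0.391 0.21  0.129] zmax 0.13 ((419.9147033691406, 217.52052307128906), (142.5616912841797, 52.552574157714844), 17.47429847717285)
scene packed 0.75 [370
[... 1039 characters left out ...]
115234)
top carton 0.21 [252. 225.  36.  53.] topc [0.55  0.065 0.123] zmax 0.124 ((550.2250366210938, 51.193824768066406), (90.4266128540039, 50.01131820678711), 10.207319259643555)
top packed 0.96 [163. 237.  40.  34.] topc [0.517 0.23  0.138] zmax 0.14 ((517.2847900390625, 231.1898956298828), (60.29981231689453, 44.5384635925293), 9.324292182922363)
top packed 0.58 [106. 207.  64.  45.] topc [0.575 0.358 0.13 ] zmax 0.132 ((575.861083984375, 359.2724304199219), (60.24480056762695, 45.61719512939453), 39.06751251220703)
top stop 0.86 [252. 224.  35.  53.] topc [0.55  0.065 0.123] zmax 0.124 ((550.2250366210938, 51.193824768066406), (90.4266128540039, 50.01131820678711), 10.207319259643555)
```

```bash
python3 - <<'E'
from h import *
z=np.load("v0.npz"); a=z["a"]; b=z["b"]
cv2.imwrite("pics/c1.png",np.vstack([cv2.resize(a[120:320,120:440],(720,300) if 0 else (480,300)),cv2.resize(b[80:280,80:460],(570,300))[:, :480]]) )
c=cv2.resize(a[110:330,110:450],(800,518)); cv2.imwrite("pics/c1.png",c)
cv2.imwrite("pics/c2.png",cv2.resize(b[80:290,70:470],(800,420)))
E
```

```text
(no output)
```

View pics/c1.png

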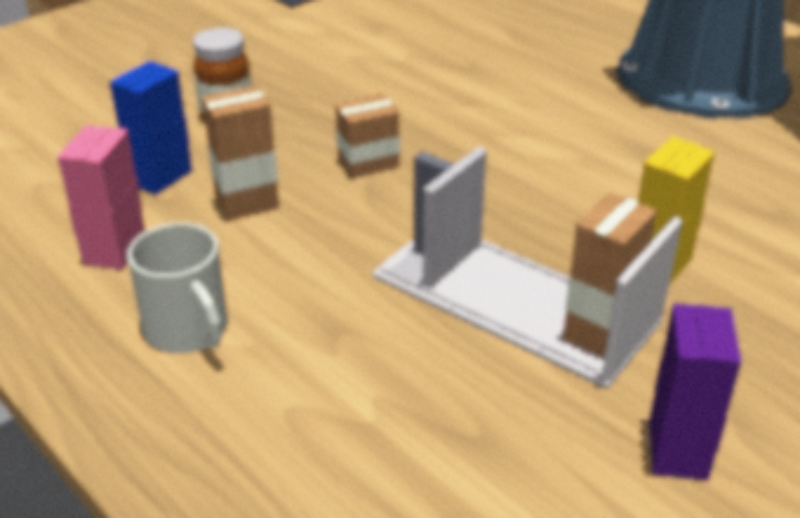

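View pics/c2.png

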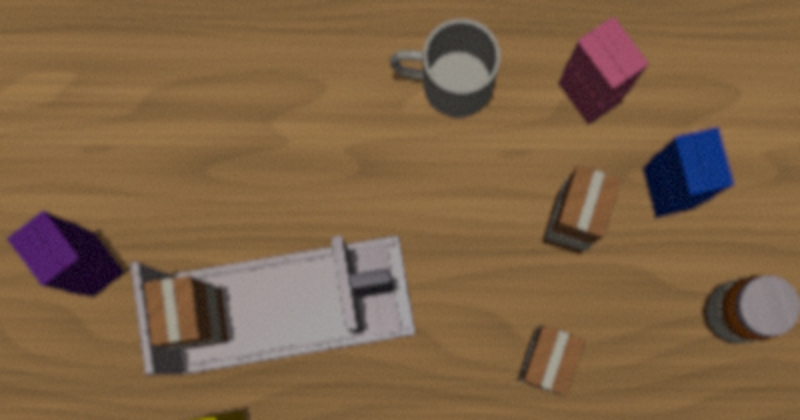

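The tall brown things are the loose carton at scene (213,177), top (360,184), and the packed one at scene (370,226), whose top is 8 mm higher because it stands on the base. The short brown one is at scene (266,167) and is only about 75 mm tall. The blue (176,165), pink (152,193), yellow (396,198) and purple (404,275) ones are look-alikes. The loose carton I want is the brown one with a band at scene (213,177): its measured height is 0.130 m from two views, and the enlarged crop confirms it.

```bash
cat >> h.py <<'E'
from scipy.spatial.transform import Rotation as Ro
def state():
    s=ctrl.get_obs(); p=np.array(s["eef_pos"]); q=np.array(s["eef_rot"]); R=Ro.from_quat(q[[1,2,3,0]]).as_matrix()
    return s,p,R
def to(x,y,z,lineang):
    """shift (mm, tool axes) and turn so that TCP at xyz and tool y along line angle (deg, mod 180)"""
    s,p,R=state(); d=R.T@(np.array([x,y,z])-p)*1000
    cur=np.degrees(np.arctan2(R[1,1],R[0,1])); e=(lineang-cur+90)%180-90
    turn=np.radians(e)*(np.sign(R[2,2]))
    print("t",round(s["time_s"],2),"p",np.round(p,4),"ytool deg",round(cur,1),"zdir",np.round(R[:,2],3),"q6",round(s["q"][5],2),"F",np.round(s["wrist_force"],1),"op",round(s["opening"],3))
    print(" shift",np.round(d,1),"turn",round(turn,3),"alt",round(turn-np.sign(turn)*np.pi,3))
E
python3 - <<'E'
from h import *
z=np.load("v0.npz"); W=cloud("top",z["db"])
m=(W[...,2]>.004)&(W[...,2]<.012)&(W[...,0]>.42)&(W[...,0]<.64)&(W[...,1]>-.02)&(W[...,1]<.29)
m=cv2.morphologyEx(m.astype(np.uint8),cv2.MORPH_OPEN,np.ones((3,3)))>0
print(m.sum(),cv2.minAreaRect((W[m][:,:2]*1000).astype(np.float32)))
m=(W[...,2]>.10)&(W[...,2]<.125)&(W[...,0]>.42)&(W[...,0]<.64)&(W[...,1]>-.02)&(W[...,1]<.31)
for lo,hi in ((-.02,.15),(.15,.31)):
  k=m&(W[...,1]>lo)&(W[...,1]<hi); print(k.sum(),cv2.minAreaRect((W[k][:,:2]*1000).astype(np.float32)))
to(.627,-.164,.231,-17.5); to(.5,.05,.231,10)
s,p,R=state(); c=calibration("wrist"); Rc=cv2.Rodrigues(np.array(c["rvec"],float))[0]; cp=-Rc.T@np.array(c["tvec"]).ravel()
print("cam in tool",np.round(R.T@(cp-p),3),"\n",np.round(R.T@Rc.T,2))
E
```

```text
3655 ((534.5760498046875, 137.67752075195312), (110.45663452148438, 253.4878387451172), 10.401917457580566)
425 ((550.2250366210938, 51.193824768066406), (90.4266128540039, 50.01131820678711), 10.207319259643555)
459 ((515.73095703125, 238.61874389648438), (108.98676300048828, 60.871253967285156), 11.026522636413574)
t 0.5 p [0.1304 0.56   0.2312] ytool deg 76.9 zdir [-0. -0. -1.] q6 -0.21 F [0.  0.3 1. ] op 1.005
 shift [-6.479e+02 -5.925e+02  3.000e-01] turn -1.494 alt 1.647
t 0.5 p [0.1304 0.56   0.2312] ytool deg 76.9 zdir [-0. -0. -1.] q6 -0.21 F [0.  0.3 1. ] op 1.005
 shift [-4.757e+02 -4.129e+02  3.000e-01] turn 1.167 alt -1.974
cam in tool [ 0.071  0.001 -0.143] 
 [[ 0.   -0.96 -0.28]
 [ 1.    0.    0.  ]
 [-0.   -0.28  0.96]]
```

Request:
move_arm([
  [[1, -30, -27, 0, 0.08], [1, -59, -54, 0, 0.16], [1, -88, -81, 0, 0.24], [1, -118, -108, 0, 0.32], [1, -147, -135, 0, 0.4], [1, -177, -162, 0, 0.48], [1, -206, -189, 0, 0.56], [1, -236, -215, 0, 0.64], [1, -265, -242, 0, 0.72], [1, -295, -269, 0, 0.8]],
])

```text
time_s: 1.33
eef_pos: [0.3574, 0.2295, 0.2317]
eef_rot: [0.0, 0.494, 0.87, 0.0]
wrist_force: [0.8, 1.1, 0.1]
opening: 1.001
grasp_force: 0.0
```

```bash
python3 -c "
from h import *
to(.627,-.164,.231,-17.5)"
```

```text
t 1.33 p [0.3574 0.2295 0.2317] ytool deg 30.8 zdir [ 0.001  0.    -1.   ] q6 -0.25 F [0.8 1.1 0.1] op 1.001
 shift [-476.1   29.7    0.8] turn 0.844 alt -2.298
```

Request:
move_arm([
  [[1, -40, 2, 0, 0.08], [1, -80, 5, 0, 0.16], [1, -120, 7, 0, 0.25], [1, -160, 10, 0, 0.33], [1, -200, 12, 0, 0.42], [1, -240, 15, 0, 0.5], [1, -280, 17, 0, 0.59], [1, -320, 20, 0, 0.67], [1, -360, 22, 0, 0.76], [1, -390, 24, 0, 0.83]],
])

```text
time_s: 2.17
eef_pos: [0.5797, -0.0937, 0.2313]
eef_rot: [0.0, 0.803, 0.596, 0.0]
wrist_force: [-1.0, 0.8, 0.2]
opening: 1.001
grasp_force: 0.0
```

```bash
cat > wl.py <<'E'
from h import *
import sys
def look(pic=None, targets=("carton",)):
    cal=calibration("wrist"); a,d=camera("wrist"); W=cloud("wrist",d,cal)
    if pic: cv2.imwrite("pics/"+pic,a)
    for t in targets:
        for o in outline_of(t,"wrist")[:4]:
            w=W[o["region"]]; w=w[~np.isnan(w[:,0])]
            if len(w)<30: continue
            zt=np.percentile(w[:,2],95); top=w[w[:,2]>zt-.008]
            print(t,round(o["conf"],2),np.round(o["bbox"]),"z",round(zt,4),[np.round(x,1) for x in cv2.minAreaRect((top[:,:2]*1000).astype(np.float32))])
    return a,W
E
python3 -c "
from wl import *
to(.627,-.164,.231,-17.5); look('w1.png')"
```

```text
t 2.17 p [ 0.5797 -0.0937  0.2313] ytool deg -16.8 zdir [ 0.001 -0.001 -1.   ] q6 -0.07 F [-1.   0.8  0.2] op 1.001
 shift [-53.6  65.6   0.3] turn 0.011 alt -3.13
carton 0.97 [373. 320.  34.  56.] z 0.1139 [array([ 627.5, -173.1]), array([ 11.2, 181.4]), np.float64(7.6)]
carton 0.85 [492. 234. 136. 108.] z 0.1311 [array([ 775.5, -189.2]), array([60.5, 47. ]), np.float64(35.7)]
carton 0.69 [350. 252.  82.  88.] z 0.131 [array([ 630.9, -150.4]), array([81.6, 59.8]), np.float64(63.0)]
```

```bash
python3 -c "
from wl import *
a,W=look('w2.png')
m=(W[...,2]>.122)&(W[...,2]<.137)&(abs(W[...,0]-.627)<.05)&(abs(W[...,1]+.164)<.05)
m=cv2.morphologyEx(m.astype(np.uint8),cv2.MORPH_OPEN,np.ones((5,5)))>0
print(m.sum(),cv2.minAreaRect((W[m][:,:2]*1000).astype(np.float32)),np.median(W[m][:,2]))
"
```

```text
carton 0.95 [491. 231. 138. 103.] z 0.131 [array([ 775., -189.]), array([59.7, 46.4]), np.float64(35.5)]
carton 0.71 [371. 319.  33.  54.] z 0.1152 [array([ 628.3, -173.6]), array([ 11.5, 178.9]), np.float64(7.1)]
carton 0.6 [349. 251.  83.  87.] z 0.1311 [array([ 630.9, -150.3]), array([84.8, 60. ]), np.float64(61.9)]
2956 ((626.59033203125, -164.8914337158203), (45.79296875, 60.04179000854492), 72.44622802734375) 0.13017052149230907
```

View pics/w2.png

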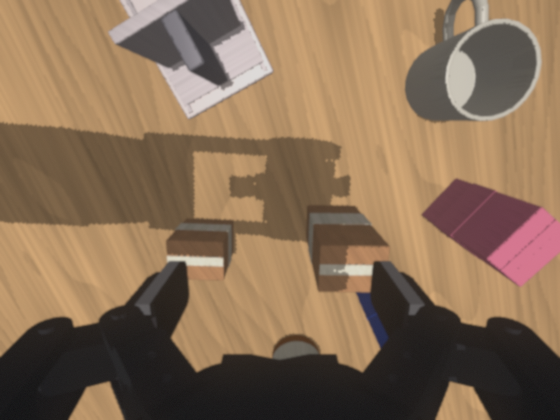

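The picture shows the tall brown carton at (350,260), half behind the right finger, and the short one at (200,250). Its depth puts the top at (0.6266, -0.165), height 0.130, long axis at -17.6°, which agrees with the first views.

Request:
move_arm([
  [[1, -25, 30, 0, 0.01], [1, -46, 56, 0, 0.01], [1, -54, 66, 0, 0.014], [1, -54, 66, 0, 0.014], [1, -54, 66, 30, 0.014], [1, -54, 66, 55, 0.014], [1, -54, 66, 65, 0.014], [1, -54, 66, 75, 0.014], [1, -54, 66, 75, 0.014], [1, -54, 66, 75, 0.014]],
])

```text
time_s: 3.2
eef_pos: [0.6265, -0.1604, 0.157]
eef_rot: [0.0, 0.805, 0.593, 0.0]
wrist_force: [-0.2, -0.7, 1.3]
opening: 1.003
grasp_force: 0.0
```

```bash
python3 -c "
from h import *
to(.6266,-.165,.084,-17.6)"
```

```text
t 3.2 p [ 0.6265 -0.1604  0.157 ] ytool deg -17.2 zdir [ 0. -0. -1.] q6 -0.13 F [-0.2 -0.7  1.3] op 1.003
 shift [-4.4  1.5 73. ] turn 0.006 alt -3.135
```

Request:
move_arm([
  [[1, -4.5, 1.5, 0, 0.006], [1, -4.5, 1.5, 25, 0.006], [1, -4.5, 1.5, 50, 0.006], [1, -4.5, 1.5, 68, 0.006], [1, -4.5, 1.5, 73, 0.006], [0, -4.5, 1.5, 73, 0.006], [0, -4.5, 1.5, 73, 0.006], [0, -4.5, 1.5, 73, 0.006], [0, -4.5, 1.5, 73, 0.006], [0, -4.5, 1.5, 73, 0.006]],
])

```text
time_s: 4.03
eef_pos: [0.6278, -0.1665, 0.0854]
eef_rot: [0.002, 0.807, 0.59, 0.001]
wrist_force: [-0.4, -0.2, 5.0]
opening: 0.695
grasp_force: 64.7
```

```bash
python3 -c "
from h import *
to(.526,.181,.20,10.3)"
```

```text
t 4.03 p [ 0.6278 -0.1665  0.0854] ytool deg -17.6 zdir [ 0.003 -0.002 -1.   ] q6 -0.13 F [-0.4 -0.2  5. ] op 0.695
 shift [ 300.2 -201.9 -115.5] turn -0.488 alt 2.654
```

Request:
move_arm([
  [[0, 0, 0, -10, 0], [0, 0, 0, -30, 0], [0, 0, 0, -55, 0], [0, 0, 0, -80, 0], [0, 0, 0, -105, 0], [0, 0, 0, -130, 0], [0, 0, 0, -145, 0], [0, 10, -7, -150, -0.02], [0, 30, -20, -150, -0.06], [0, 60, -40, -150, -0.11]],
])

```text
time_s: 4.87
eef_pos: [0.6062, -0.0973, 0.2333]
eef_rot: [0.0, 0.774, 0.634, -0.0]
wrist_force: [0.9, 0.7, -1.8]
opening: 0.695
grasp_force: 64.8
```

```bash
python3 -c "
from h import *
to(.526,.181,.235,10.3)"
```

```text
t 4.87 p [ 0.6062 -0.0973  0.2333] ytool deg -11.4 zdir [ 0.001 -0.001 -1.   ] q6 -0.15 F [ 0.9  0.7 -1.8] op 0.695
 shift [ 257.1 -133.5   -1.9] turn -0.378 alt 2.764
```

Request:
move_arm([
  [[0, 28, -14, 0, -0.04], [0, 58, -30, 0, -0.09], [0, 90, -47, 0, -0.14], [0, 122, -63, 0, -0.19], [0, 154, -80, 0, -0.24], [0, 186, -97, 0, -0.29], [0, 218, -113, 0, -0.34], [0, 245, -127, 0, -0.378], [0, 257, -133, 0, -0.378], [0, 257, -133, 0, -0.378]],
])

```text
time_s: 5.7
eef_pos: [0.5246, 0.1847, 0.2327]
eef_rot: [-0.001, 0.639, 0.769, -0.0]
wrist_force: [-0.8, -0.7, -1.3]
opening: 0.698
grasp_force: 64.7
```

```bash
python3 -c "
from wl import *
to(.526,.181,.094,10.3)
a,W=look('w3.png',())
b,d=camera('top');W2=cloud('top',d)
for w in (W,W2):
  m=(w[...,2]>.128)&(w[...,2]<.15)&(w[...,1]>.19)&(w[...,1]<.28)&(abs(w[...,0]-.517)<.06)
  m=cv2.morphologyEx(m.astype(np.uint8),cv2.MORPH_OPEN,np.ones((3,3)))>0
  print(m.sum(),m.sum() and cv2.minAreaRect((w[m][:,:2]*1000).astype(np.float32)))
# carton low part: points on its sides, z .1-.2
m=(W[...,2]>.15)&(W[...,2]<.2)&(abs(W[...,0]-.526)<.06)&(abs(W[...,1]-.181)<.06)
print(m.sum(), np.round(np.nanmin(W[m],0),3),np.round(np.nanmax(W[m],0),3))
"
```

```text
t 5.7 p [0.5246 0.1847 0.2327] ytool deg 10.6 zdir [-0.002  0.001 -1.   ] q6 -0.06 F [-0.8 -0.7 -1.3] op 0.698
 shift [ -4.1   0.9 138.7] turn 0.005 alt -3.137
4674 ((516.4850463867188, 231.5794677734375), (59.948455810546875, 45.06413269042969), 9.636999130249023)
0 0
1578 [0.49  0.201 0.151] [0.55  0.213 0.2  ]
```

View pics/w3.png

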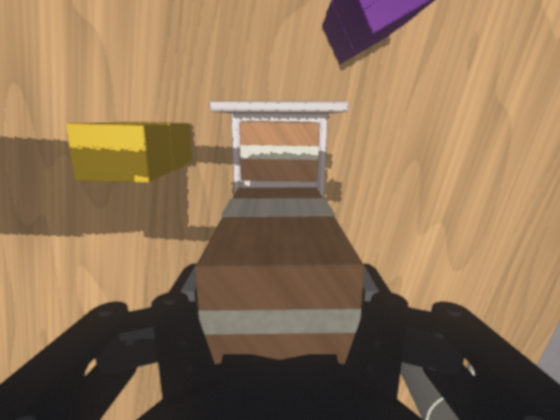

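The held carton (280,290) hangs straight, in line with the packed one (280,150). I'll lower it.

Request:
move_arm([
  [[0, -4, 1, 0, 0.005], [0, -4, 1, 15, 0.005], [0, -4, 1, 40, 0.005], [0, -4, 1, 65, 0.005], [0, -4, 1, 90, 0.005], [0, -4, 1, 110, 0.005], [0, -4, 1, 123, 0.005], [0, -4, 1, 131, 0.005], [0, -4, 1, 131, 0.005], [0, -4, 1, 131, 0.005]],
])

```text
time_s: 6.63
eef_pos: [0.5289, 0.1768, 0.1024]
eef_rot: [-0.0, 0.643, 0.766, -0.0]
wrist_force: [-0.7, -0.1, 0.3]
opening: 0.694
grasp_force: 64.8
```

```bash
python3 -c "
from h import *
to(.526,.181,.094,10.3)"
```

```text
t 6.63 p [0.5289 0.1768 0.1024] ytool deg 9.9 zdir [-0. -0. -1.] q6 -0.06 F [-0.7 -0.1  0.3] op 0.694
 shift [ 4.6 -2.1  8.4] turn -0.006 alt 3.135
```

Request:
move_arm([
  [[0, 4, -2, 0, -0.006], [0, 4, -2, 4, -0.006], [0, 4, -2, 7, -0.006], [0, 4, -2, 8, -0.006], [0, 4, -2, 8, -0.006], [1, 4, -2, 8, -0.006], [1, 4, -2, 8, -0.006], [1, 4, -2, 8, -0.006], [1, 4, -2, 8, -0.006], [1, 4, -2, 8, -0.006]],
])

```text
time_s: 7.47
eef_pos: [0.5259, 0.1814, 0.0945]
eef_rot: [0.0, 0.64, 0.768, 0.0]
wrist_force: [-0.6, 0.1, -0.6]
opening: 1.005
grasp_force: 0.0
```

Request:
move_arm([
  [[1, 0, 0, 0, 0], [1, 0, 0, -10, 0], [1, 0, 0, -30, 0], [1, 0, 0, -60, 0], [1, 0, 0, -85, 0], [1, -25, 0, -95, 0], [1, -60, 0, -95, 0], [1, -95, 0, -95, 0], [1, -120, 0, -95, 0], [1, -130, 0, -95, 0]],
])

```text
time_s: 8.3
eef_pos: [0.5499, 0.0504, 0.1904]
eef_rot: [0.001, 0.641, 0.767, 0.0]
wrist_force: [0.0, -0.4, 0.3]
opening: 0.998
grasp_force: 0.0
```

```bash
python3 -c "
from wl import *
a,W=look('w4.png',())
def rect(c,zl,zh,r,w):
  m=(w[...,2]>zl)&(w[...,2]<zh)&(np.hypot(w[...,0]-c[0],w[...,1]-c[1])<r)
  m=cv2.morphologyEx(m.astype(np.uint8),cv2.MORPH_OPEN,np.ones((3,3)))>0
  print(m.sum(),m.sum() and (cv2.minAreaRect((w[m][:,:2]*1000).astype(np.float32)),np.median(w[m][:,2])))
rect((.521,.207),.13,.148,.08,W)
rect((.526,.181),.13,.148,.021,W)
rect((.55,.051),.112,.13,.06,W)
to(.555,.023,.094,10.3)
"
```

```text
5261 (((525.4494018554688, 170.8476104736328), (60.06183624267578, 23.68850326538086), 10.479201316833496), np.float64(0.13812622679669925))
2792 (((527.77099609375, 171.7718505859375), (41.80261993408203, 22.467817306518555), 10.628779411315918), np.float64(0.1382197960355661))
3112 (((549.0294189453125, 52.06864929199219), (90.26834106445312, 49.45865249633789), 10.4974365234375), np.float64(0.12303567146396446))
t 8.35 p [0.55   0.0502 0.1902] ytool deg 10.2 zdir [ 0.001 -0.001 -1.   ] q6 -0.3 F [ 0.4 -1.3 -0.2] op 0.997
 shift [-27.5   0.   96.2] turn -0.002 alt 3.14
```

View pics/w4.png

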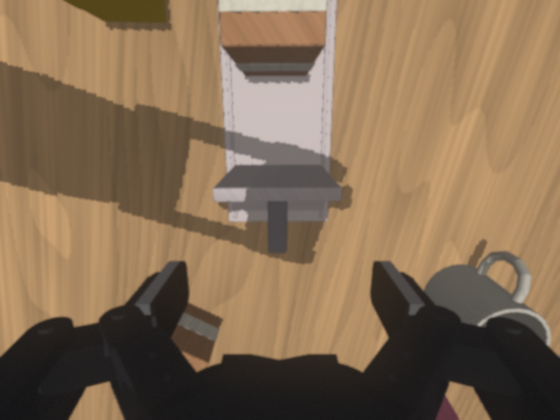

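The carton stands upright and square on the base, top 0.138. The stop's fin is at (277,228). Next I pinch the fin.

Request:
move_arm([
  [[1, -10, 0, 0, 0], [1, -10, 0, 30, 0], [1, -10, 0, 60, 0], [1, -10, 0, 85, 0], [1, -10, 0, 98, 0], [1, -10, 0, 98, 0], [0, -10, 0, 98, 0], [0, -10, 0, 98, 0], [0, -10, 0, 98, 0], [0, -10, 0, 98, 0]],
])

```text
time_s: 9.18
eef_pos: [0.552, 0.0438, 0.0929]
eef_rot: [0.001, 0.64, 0.768, 0.001]
wrist_force: [0.1, -1.2, -0.9]
opening: 0.453
grasp_force: 0.0
```

```bash
python3 -c "
from h import *
to(.5515,.040,.092,10.3)"
```

```text
t 9.18 p [0.552  0.0438 0.0929] ytool deg 10.4 zdir [ 0.003 -0.    -1.   ] q6 -0.32 F [ 0.1 -1.2 -0.9] op 0.453
 shift [-3.6 -1.2  0.9] turn 0.002 alt -3.14
```

Request:
move_arm([
  [[0, 0, 0, 0, 0], [0, 0, 0, 0, 0], [0, 0, 0, 0, 0], [0, 0, 0, 0, 0], [0, 0, 0, 0, 0], [0, 5, 0, 0, 0], [0, 12, 0, 0, 0], [0, 20, 0, 0, 0], [0, 28, 0, 0, 0], [0, 36, 0, 0, 0]],
])

```text
time_s: 10.02
eef_pos: [0.5433, 0.0786, 0.0923]
eef_rot: [-0.001, 0.64, 0.768, -0.001]
wrist_force: [-7.3, -3.2, 10.0]
opening: 0.156
grasp_force: 59.2
```

Request:
move_arm([
  [[0, 8, 0, 0, 0], [0, 16, 0, 0, 0], [0, 22, 0, 0, 0], [0, 28, 0, 0, 0], [0, 33, 0, 0, 0], [0, 38, 0, 0, 0], [0, 42, 0, 0, 0], [0, 46, 0, 0, 0], [0, 48, 0, 0, 0], [0, 50, 0, 0, 0]],
])

```text
time_s: 10.85
eef_pos: [0.5342, 0.1279, 0.0923]
eef_rot: [-0.001, 0.64, 0.768, -0.001]
wrist_force: [-9.4, -4.0, 11.6]
opening: 0.156
grasp_force: 59.3
```

```bash
python3 -c "
from h import *
to(.534,.137,.092,10.3)"
```

```text
t 10.85 p [0.5342 0.1279 0.0923] ytool deg 10.4 zdir [-0.003 -0.001 -1.   ] q6 -0.16 F [-9.4 -4.  11.6] op 0.156
 shift [9.  1.4 0.3] turn 0.002 alt -3.14
```

Request:
move_arm([
  [[0, 1, 0, 0, 0], [0, 2, 0, 0, 0], [0, 3, 0, 0, 0], [0, 4, 0, 0, 0], [0, 5, 0, 0, 0], [0, 6, 0, 0, 0], [0, 7, 0, 0, 0], [0, 8, 0, 0, 0], [0, 9, 0, 0, 0], [0, 10, 0, 0, 0]],
])

```text
time_s: 11.68
eef_pos: [0.5325, 0.1373, 0.0923]
eef_rot: [-0.0, 0.64, 0.768, -0.002]
wrist_force: [-8.4, -5.2, 11.6]
opening: 0.155
grasp_force: 59.2
```

Request:
move_arm([
  [[0, 0.5, 0, 0, 0], [0, 1, 0, 0, 0], [0, 1.5, 0, 0, 0], [0, 2, 0, 0, 0], [0, 2.5, 0, 0, 0], [0, 3, 0, 0, 0], [0, 3, 0, 0, 0], [0, 3, 0, 0, 0], [0, 3, 0, 0, 0], [0, 3, 0, 0, 0]],
])

```text
time_s: 12.52
eef_pos: [0.532, 0.1398, 0.0923]
eef_rot: [-0.0, 0.64, 0.768, -0.002]
wrist_force: [-9.2, -5.2, 11.6]
opening: 0.155
grasp_force: 59.2
```

```bash
python3 -c "
from h import *
a,d=camera('top'); cv2.imwrite('pics/t5.png',cv2.resize(a[180:300,120:320],(800,480)))
to(.534,.14,.092,10.3)"
```

```text
t 12.57 p [0.5321 0.1398 0.0923] ytool deg 10.4 zdir [-0.003 -0.002 -1.   ] q6 -0.14 F [-8.5 -7.  11.4] op 0.152
 shift [-0.2  1.9  0.3] turn 0.002 alt -3.14
```

View pics/t5.png

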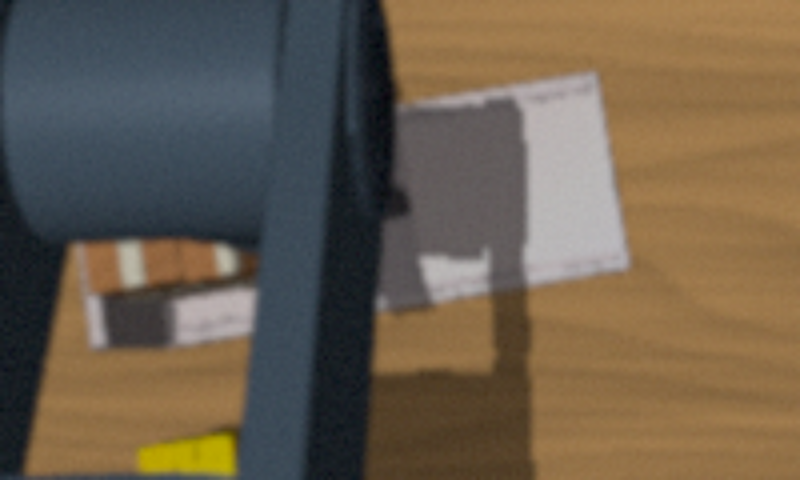

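Both cartons show side by side at the wall, at crop (150,265) and (215,260). I'll creep until the force rises.

Request:
move_arm([
  [[0, 0.5, 0, 0, 0], [0, 1, 0, 0, 0], [0, 1.5, 0, 0, 0], [0, 2, 0, 0, 0], [0, 2, 0, 0, 0], [0, 2, 0, 0, 0], [0, 2, 0, 0, 0], [0, 2, 0, 0, 0], [0, 2, 0, 0, 0], [0, 2, 0, 0, 0]],
])

```text
time_s: 13.4
eef_pos: [0.532, 0.1398, 0.0923]
eef_rot: [0.001, 0.64, 0.768, -0.003]
wrist_force: [-8.0, -15.8, 11.2]
opening: 0.154
grasp_force: 59.2
```

Position held and the force rose by 10 N, so both cartons are snug. I'll ease off, release and lift.

Request:
move_arm([
  [[0, -1, 0, 0, 0], [0, -2, 0, 0, 0], [0.4, -2, 0, 0, 0], [0.4, -2, 0, 0, 0], [0.4, -2, 0, 0, 0], [0.4, -2, 0, 0, 0], [0.4, -2, 0, -10, 0], [0.4, -2, 0, -35, 0], [0.4, -2, 0, -65, 0], [0.4, -2, 0, -100, 0]],
])

```text
time_s: 14.23
eef_pos: [0.5319, 0.1411, 0.1915]
eef_rot: [-0.001, 0.64, 0.768, -0.001]
wrist_force: [0.8, 0.4, 0.3]
opening: 0.397
grasp_force: 0.0
```

Request:
move_arm([
  [[0.4, -30, 0, -20, 0], [0.4, -65, 0, -30, 0], [0.4, -100, 0, -30, 0], [0.4, -135, 0, -30, 0], [0.4, -160, 0, -30, 0], [0.4, -170, 0, -30, 0], [0.4, -170, 0, -30, 0], [0.4, -170, 0, -30, 0], [0.4, -170, 0, -30, 0], [0.4, -170, 0, -30, 0]],
])

```text
time_s: 15.07
eef_pos: [0.5635, -0.0245, 0.2213]
eef_rot: [-0.0, 0.64, 0.769, 0.0]
wrist_force: [-0.7, -0.6, 0.8]
opening: 0.398
grasp_force: 0.0
```

```bash
python3 -c "
from wl import *
a,d=camera('top'); W=cloud('top',d); cv2.imwrite('pics/t6.png',cv2.resize(a[180:300,120:320],(800,480)))
def rect(yl,yh,zl,zh,w):
  m=(w[...,2]>zl)&(w[...,2]<zh)&(w[...,1]>yl)&(w[...,1]<yh)&(abs(w[...,0]-.525)<.08)
  m=cv2.morphologyEx(m.astype(np.uint8),cv2.MORPH_OPEN,np.ones((3,3)))>0
  print(m.sum(),m.sum() and (cv2.minAreaRect((w[m][:,:2]*1000).astype(np.float32)),np.median(w[m][:,2])))
rect(.1,.28,.13,.15,W)
rect(.08,.18,.105,.129,W)
rect(.24,.31,.105,.126,W)
to(.5,0,.2,10.3)"
```

```text
1530 (((518.96240234375, 215.80020141601562), (61.4333610534668, 90.2927474975586), 9.045059204101562), np.float64(0.13797161986725728))
348 (((532.9337768554688, 160.6149139404297), (82.85894012451172, 26.59800910949707), 9.381512641906738), np.float64(0.12280016710245112))
145 (((511.01226806640625, 263.2911071777344), (109.23272705078125, 8.91461181640625), 10.775304794311523), np.float64(0.1187481290849575))
t 15.12 p [ 0.5635 -0.0246  0.2213] ytool deg 10.5 zdir [-0.  0. -1.] q6 -0.44 F [-0.9 -0.  -0.7] op 0.394
 shift [ 35.7 -58.   21.3] turn 0.003 alt -3.138
```

View pics/t6.png

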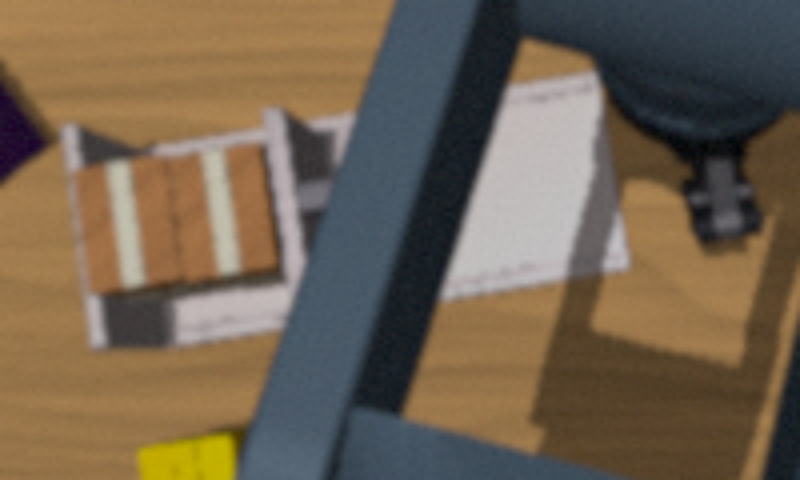

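Both cartons stand side by side, at crop (125,225) and (225,210), snug between the wall (85,235) and the stop plate (285,200). Together they measure 90 mm along the row, and the robot is clear of them. I'm handing in.

```bash
python3 -c "
from h import *
print(order.hand_in())"
```

```text
the job is handed in; nothing more can be done
None
```

The matching carton stands upright and square beside the packed one, the stop is pushed in until both are snug, and I've handed the job in at about 15 s on the robot's clock; the hand-in gave no verdict.

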